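Lock the spout coupler onto the wash can

ROBOT

A 7-joint arm with a two-finger parallel gripper is mounted at the origin on the work surface. World frame = base frame: x ahead of the robot, y to its left, z up, the work surface at z = 0. Lengths are in mm, angles in rad, forces in N, time in s.
With the tool pointing down it reaches from about 400 to 875 mm from the base axis. Payload 4.4 kg.
Tool frame: the origin (TCP) lies between the finger pads; the fingertips stand ctrl.finger_overhang ahead of it and the grasp point (between the pads) lies 11 mm behind it (ctrl.finger_overhang is the distance from the TCP to the fingertips, in mm); z points along the fingers, y is the direction in which the jaws open and shut (so a half turn about z gives the same grasp; the last joint's range is limited). The gripper opens to 85 mm and grips with 20 to 120 N. Pads are 22 mm wide; open, the fingers measure 114 mm over their backs; the gripper's body (76 mm by 85 mm) begins 54 mm behind the grasp point. The pads swing forward as they close: fully open they stand 13 mm farther back than shut.
Start: joints at [1.212, 0.628, 0.038, 1.517, -0.027, 0.996, -0.02], TCP at [187.64, -622.342, 239.313] pointing down, gripper open.
Joint ranges: [-3.06, 3.06], [-0.37, 2.12], [-1.25, 1.32], [0.18, 2.47], [-1.1, 4.24], [0.23, 1.98], [-2.94, 2.94]. Speed limits (rad/s): [2.57, 2.57, 3.14, 3.14, 3.14, 3.14, 3.14].

INTERFACE

Orientations are given as [roll, pitch, yaw] about the fixed x, y, z axes, in that order (R = Rz(yaw) Ry(pitch) Rx(roll)).
In Python, from cell import ctrl gives the robot as it stands. The module is installed in compiled form; this text tells all that it offers.
- The arm moves only by the tool step_arm, never from a script. Its argument "deltas" is a list that holds one entry, the list of rows, each a list of 7 numbers: the opening, from 0 (shut) to 1 (fully open), then the shift along the world's x, y, z in mm, then the turn, a rotation vector about the world's x, y, z in rad. In form: [[[grip, tx, ty, tz, rx, ry, rz], ...]]. A call has 1 to 10 rows; each row shifts and turns the commanded pose from where the row before left it; what a row does not reach is not made up. A row lasts 1/12 s, in which the tool goes at most 41.7 mm and 7.16 degrees, less where a joint would pass 70% of its speed; a pose out of reach is approached as far as the arm can. A call is refused whole if a number of a shift passes 41.7 or a number of a turn 0.125, either way. A call with a gripper value outside its range is refused whole. The fingers move at their own pace and stop on an object; the grip force is fixed at half the most. Time passes only in rows, so rows that do not move let the fingers close. It gives the time, the measured TCP pose, the force and the opening at its end, in the units of the state.
- ctrl.read_state(): the state, without advancing time (a new reading comes with each control period).
- ctrl.get_image(name): name is "scene" or "top" or "wrist"; returns (picture, depth): 420x560x3 uint8, red, green, blue; 420x560 float32, mm along the optical axis (not along the pixel's ray), 0 where there is no reading.
- ctrl.camera_info(name): a dict with "intrinsics" (3x3 intrinsics, pixels), "distortion" ([k1, k2, p1, p2, k3] as OpenCV has them; the pictures are not rectified), "rvec" (rotation vector, rad) and "tvec" (3), from world to camera coordinates, as OpenCV has them. Camera axes: x right, y down, z forward; pixel columns grow to the right and rows downward; lengths in mm; the calibration is good to about 2 mm. A picture is of the moment at which its call begins: read the wrist's pose just before it. camera_info takes no time and is no camera call; for the wrist camera it gives the pose at the moment of the call.
- ctrl.finish_job(): hands the job in, once; it reports no verdict.
The state is a dict: "clock": time; "qpos": joint angles; "qd": joint speeds; "tau": joint torques, N m; "eef_pos": TCP position; "tool_rot": TCP orientation; "force": force on the tool from outside, world axes, zero at the start; "torque": the same for the moment, N m; "width": finger opening in mm.
Only numpy, scipy, OpenCV 4.12 (cv2) and the standard library are available. Lean on these libraries where they do the work, as an engineer would, in place of code of your own. Each camera call takes 0.05 s, during which the arm holds its last target.

TASK

Fit the loose spout coupler squarely and fully down over the grooved filler adapter of the board-wash can with its two cam arms still up, and let go of it. Then take it the other way, across the arms, and swing both cam arms down together until they are fully home against the neck, leaving the coupler locked. Leave the solder spool, the screwdriver and the meter where they are.

Things in the scene. Friction and masses are not known exactly. Their poses are not given: they have to be found in the camera images.
- coupler: Loose aluminium groove coupler, 0.3 kg, mouth down: cup 44 mm outside, bore 36 mm wide and 25.5 mm deep, 40 mm tall in all with a 26 mm wide, 7 mm tall spout stub on top. Origin: centre of the mouth (underside), z up. Cam arms stick out on its +y and -y sides; the +x and -x sides are clear to grip (44 mm). Fully down on the adapter its origin is 25.5 mm below point adapter_top.
- cam_a (a joint): Brass cam arm on the coupler's +y side, pivot 26 mm off its axis, 16 mm above its mouth. 0 = level, pointing out; grows as it swings down; 1.57 = hanging straight down, home (stop); negative = raised. 46 mm long from the pivot, 10 mm wide (18 at the end), 6 thick. Stays where left (friction 0.03 N m). Below about 0.4 its cam nose is clear of the bore; beyond that it hooks under the adapter's lip.
- cam_b (a joint): The same arm on the coupler's -y side, same values. With both arms home the coupler is 58 mm wide across the outside of the arms. An arm can go home on the adapter only when the coupler is down on it.
- cam_a_tip (a point): Free end of cam_a, middle of its thickness, 46 mm from its pivot.
- cam_b_tip (a point): Free end of cam_b, middle of its thickness, 46 mm from its pivot.
- adapter_top (a point): Centre of the flat top of the can's filler adapter, 145 mm above the bench; axes as the can's. The adapter is an upright aluminium neck, 32 mm in diameter, 70 mm tall above the can's top, with its top edge chamfered (2.5 mm wide, 3 mm deep), a groove 20 mm in diameter from 6 to 20 mm below the top, and a 42 mm nut at its foot.
- can: Fixed steel board-wash can, 184 mm (x) by 134 mm (y), flat top 75 mm above the bench. Origin at the centre of its underside. The adapter stands at x = +35 mm on its top; a carrying bow 24 mm high stands at x = -80 to -15 mm.
- spool: Bystander: solder spool, 52 mm in diameter, 40 mm tall, standing; origin at the centre of its underside.
- screwdriver: Bystander: screwdriver 190 mm long, lying on the bench along its own x.
- meter: Bystander: black hand meter, 75 by 140 by 32 mm (x, y, z), lying flat; origin at the centre of its underside.
Things that resemble listed ones, but are neither listed nor needed, are in the scene too. There is more than one size of the coupler; the one meant has the size given above. What is shaped like the can but yellow is not meant.

How it is judged (in metres and radians):
On the way, in this order (a step that is already met when the one before it is completed fails the run):
1. the coupler sits fully down on the adapter, both arms still up, and the fingers have let go of it (horizontal distance between coupler and adapter_top below 0.005 m and z of coupler in the frame of adapter_top below -0.0225 m and angle between coupler's own z axis and vertical below 0.12 rad and value of joint each of cam_a, cam_b below 0.7 rad and contact force between the fingers and coupler below 0.1 N), for 0.2 s.
2. both cam arms are swung fully down (horizontal distance between coupler and adapter_top below 0.005 m and z of coupler in the frame of adapter_top below -0.0225 m and angle between coupler's own z axis and vertical below 0.12 rad and value of joint each of cam_a, cam_b above 1.4 rad), for 0.2 s.
At the end, for the whole second after the job is handed in: The coupler is at rest fully down on the adapter (within 3 mm of the seat in height, 5 mm of its axis, upright within 0.12 rad) and both cam arms are down past 1.4 rad of their 1.57 rad travel (all of step 2 and linear speed of coupler below 0.02 m/s); the robot touches nothing.
It fails at once if one cam arm swung right down (past 1.25 rad) while the other is still up (below 0.5 rad) ((value of joint cam_a above 1.25 rad and value of joint cam_b below 0.5 rad) or (value of joint cam_b above 1.25 rad and value of joint cam_a below 0.5 rad)).
It fails at once if a bystander pushed more than 30 mm (distance of any of spool, screwdriver, meter from where it was at the start of the episode above 0.03 m).
It also fails if it takes over 48 s, if anything falls off the work surface, if the arm or the gripper's body presses on something with over 40 N, if the wrist force passes 120 N, or if a joint passes its speed limit or range.

## Working session

There is one attempt and no reset: what is moved stays moved. The work goes in short steps, Python scripts to look and compute and a tool call to move; the robot and the scene stay as the last step left them, time stands still between calls to the robot, and variables do not carry over. Pictures are saved under pics/ and viewed, and the job is handed in when it is done.

Besides the shell and the picture viewer there is one more tool, called after "Call:" in YAML: its name, and indented under it one key for each argument. step_arm: Moves the arm, as the interface text tells. Its arguments: {"type":"object","properties":{"deltas":{"type":"array"}},"required":["deltas"]}

```bash
mkdir -p pics
python3 - <<'E'
from cell import ctrl
import cv2,numpy as np
s=ctrl.read_state();print({k:np.round(v,3) if not isinstance(v,(int,float)) else v for k,v in s.items()},ctrl.finger_overhang)
for n in ["scene","top"]:
    p,d=ctrl.get_image(n);np.savez(f"{n}0.npz",p=p,d=d)
    cv2.imwrite(f"pics/{n}0.png",p[:,:,::-1]);i=ctrl.camera_info(n);print(n,i)
E
```

```text
{'clock': 0.0, 'qpos': array([ 1.212,  0.629,  0.038,  1.518, -0.027,  0.996, -0.02 ]), 'qd': array([-0.   , -0.   ,  0.001,  0.   , -0.   ,  0.   , -0.   ]), 'tau': array([-0.0000e+00, -5.6339e+01,  1.2270e+00, -1.9344e+01,  1.1000e-02,
        1.0000e-02, -0.0000e+00]), 'eef_pos': array([ 187.49, -621.73,  238.42]), 'tool_rot': array([-3.14 , -0.   ,  0.293]), 'force': array([ 0.691, -0.052,  0.632]), 'torque': array([0.043, 0.033, 0.026]), 'width': 85.42491205770536} 8.0
scene {'intrinsics': array([[505.28394873,   0.        , 272.64329491],
       [  0.        , 505.28394873, 213.57695757],
       [  0.        ,   0.        ,   1.        ]]), 'distortion': array([-0.08178281,  0.        ,  0.        ,  0.        ,  0.        ]), 'rvec': array([ 2.10129123,  0.75705146, -0.35390776]), 'tvec': array([-469.45532126,  -60.71644268, 1676.30002138])}
top {'intrinsics': array([[382.40159594,   0.        , 281.76176333],
       [  0.        , 382.40159594, 200.5675729 ],
       [  0.        ,   0.        ,   1.        ]]), 'distortion': array([-0.01483234,  0.        ,  0.        ,  0.        ,  0.        ]), 'rvec': array([ 2.16360767, -2.10864706,  0.16095987]), 'tvec': array([  90.69482587,  535.07642516, 1000.61096506])}
```

View pics/scene0.png

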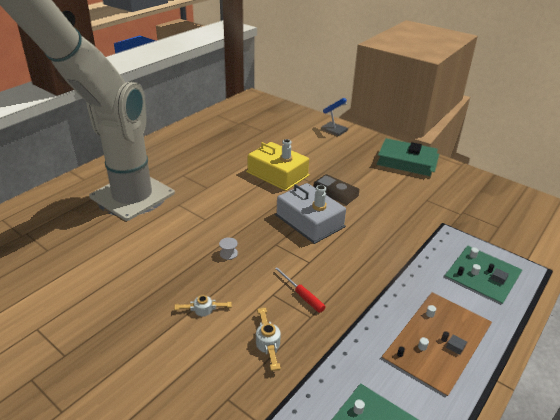

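View pics/top0.png

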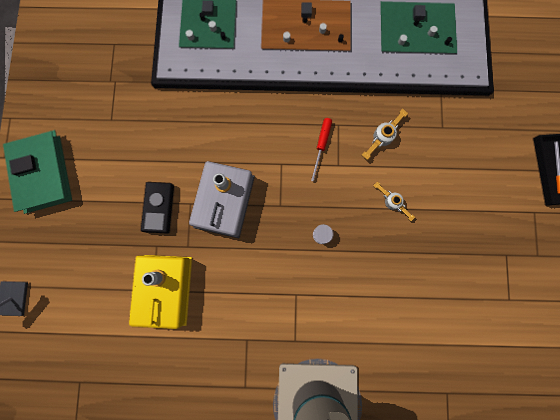

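```bash
cat > h.py <<'E'
import cv2,numpy as np
from scipy.spatial.transform import Rotation as R
def cam(i):
    return i["intrinsics"],i["distortion"],cv2.Rodrigues(np.array(i["rvec"]))[0],np.array(i["tvec"]).reshape(3)
def ray(i,px):
    K,D,Rm,t=cam(i);px=np.atleast_2d(np.array(px,float))
    u=cv2.undistortPoints(px.reshape(-1,1,2),K,D).reshape(-1,2)
    d=np.c_[u,np.ones(len(u))]@Rm
    return -Rm.T@t,d
def plane(i,px,z):
    o,d=ray(i,px);return o+d*((z-o[2])/d[:,2])[:,None]
def cloud(i,dep):
    h,w=dep.shape;v,u=np.mgrid[:h,:w];o,d=ray(i,np.c_[u.ravel(),v.ravel()])
    return (o+d*dep.reshape(-1,1)).reshape(h,w,3)
def proj(i,P):
    K,D,Rm,t=cam(i);return cv2.projectPoints(np.atleast_2d(np.array(P,float)),cv2.Rodrigues(Rm)[0],t,K,D)[0].reshape(-1,2)
E
python3 - <<'E'
from h import *
from cell import ctrl
i=ctrl.camera_info("top");z=np.load("top0.npz");c=cloud(i,z["d"]);p=z["p"]
print(proj(i,[[0,0,0],[187,-622,238]]),-cam(i)[2].T@cam(i)[3])
for n,(u,v) in dict(big=(387,132),small=(396,201),adap=(220,181),spool=(323,234),can=(230,220),yel=(150,279),yelcan=(172,295)).items():
    print(n,np.round(c[v-2:v+3:2,u-2:u+3:2].reshape(-1,3)[[0,4,8]],0).tolist())
hsv=cv2.cvtColor(p,cv2.COLOR_RGB2HSV)
crop=p[80:260,150:440];cv2.imwrite("pics/crop0.png",cv2.resize(crop[:,:,::-1],(800,496),interpolation=cv2.INTER_CUBIC))
for n,(u,v) in dict(big=(387,132),small=(396,201)).items():
    w=c[v-40:v+40,u-40:u+40];pp=w[(w[...,2]>8)];print(n,len(pp),np.round(np.percentile(pp[:,2],[5,25,50,75,95,100]),1))
    for zz in(15,25,30,36):
        q=pp[pp[:,2]>zz];print(zz,len(q),np.round(q.min(0)),np.round(q.max(0)),np.round(q.mean(0)))
E
```

```text
[[316.27119918 404.16447482]
 [623.62316715 357.46747251]] [ 369.24356807   95.10129867 1072.55282668]
big [[737.0, -178.0, 52.0], [731.0, -183.0, 54.0], [726.0, -189.0, 52.0]]
small [[545.0, -201.0, 43.0], [540.0, -208.0, 40.0], [534.0, -213.0, 42.0]]
adap [[566.0, 262.0, 149.0], [561.0, 257.0, 147.0], [557.0, 253.0, 145.0]]
spool [[450.0, -4.0, 41.0], [444.0, -9.0, 45.0], [439.0, -14.0, 42.0]]
can [[478.0, 244.0, 74.0], [472.0, 238.0, 78.0], [467.0, 233.0, 76.0]]
yel [[323.0, 419.0, 144.0], [319.0, 413.0, 145.0], [314.0, 408.0, 146.0]]
yelcan [[281.0, 383.0, 76.0], [277.0, 378.0, 75.0], [272.0, 372.0, 75.0]]
big 722 [  11.4   24.7   31.4   44.2   55.2 1072.6]
15 657 [ 369. -310.   15.] [ 870.   95. 1073.] [ 719. -171.   78.]
25 523 [ 369. -249.   25.] [ 809.   95. 1073.] [ 713. -166.   92.]
30 380 [ 369. -218.   30.] [ 774.   95. 1073.] [ 708. -162.  117.]
36 333 [ 369. -212.   36.] [ 766.   95. 1073.] [ 705. -160.  129.]
small 462 [  13.4   19.1   26.3   35.1 1072.6 1072.6]
15 425 [ 369. -263.   15.] [ 597.   95. 1073.] [ 529. -188.   97.]
25 237 [ 369. -231.   25.] [ 570.   95. 1073.] [ 522. -170.  158.]
30 206 [ 369. -227.   30.] [ 563.   95. 1073.] [ 520. -165.  177.]
36 108 [ 369. -223.   36.] [ 556.   95. 1073.] [ 498. -129.  308.]
```

View pics/crop0.png

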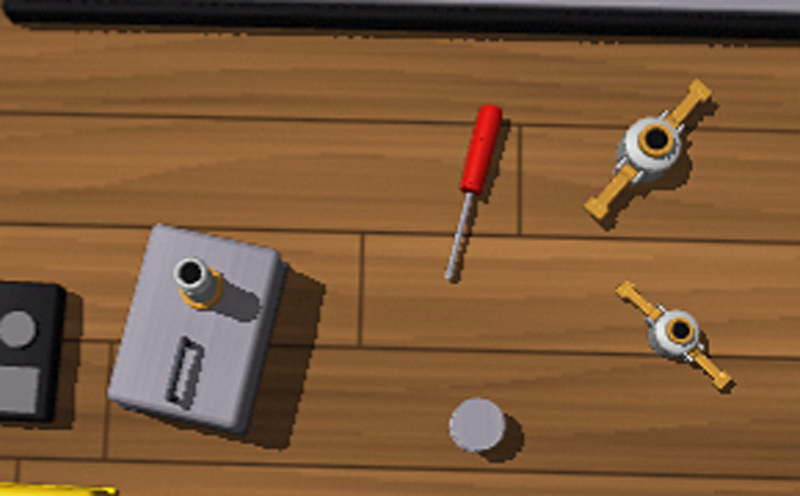

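Run:
```python
from h import *
from cell import ctrl
i=ctrl.camera_info("top");z=np.load("top0.npz");c=cloud(i,z["d"]);p=z["p"]
for q in [(378,186),(376,184),(412,218),(414,220)]:
    print(q,np.round(c[q[1],q[0]],0), np.round(plane(i,[q],22)))
w=c[170:235,366:426].reshape(-1,3);w=w[(w[:,2]>36)&(w[:,2]<60)];print(np.round(w.min(0)),np.round(w.max(0)))
# can outline
m=((c[...,2]>66)&(c[...,2]<84)).astype(np.uint8);m[:,:185]=0;m[:,265:]=0;m[250:]=0;m[:150]=0
ct=max(cv2.findContours(m,0,2)[0],key=cv2.contourArea)
P=plane(i,ct.reshape(-1,2),75)[:,:2].astype(np.float32);print("can",cv2.minAreaRect(P))
s=ctrl.read_state();wi=ctrl.camera_info("wrist");K,D,Rm,t=cam(wi)
T=R.from_euler("xyz",s["tool_rot"]).as_matrix()
print("cam in tool",T.T@(-Rm.T@t-s["eef_pos"]),"\n",T.T@Rm.T,K)
```

```text
(378, 186) [ 585. -165.   16.] [[ 584. -163.   22.]]
(376, 184) [ 592. -161.   10.] [[ 589. -158.   22.]]
(412, 218) [ 497. -257.   18.] [[ 496. -256.   22.]]
(414, 220) [ 493. -269.    1.] [[ 491. -262.   22.]]
[ 529. -223.   36.] [ 556. -195.   46.]
can ((531.95361328125, 268.21234130859375), (129.39501953125, 178.83006286621094), 78.44911193847656)
cam in tool [  69.93094749    0.56167165 -135.83651871] 
 [[ 8.05115738e-04 -9.59508084e-01 -2.81679940e-01]
 [ 9.99999667e-01  7.34611102e-04  3.55901025e-04]
 [-1.34564700e-04 -2.81680132e-01  9.59508356e-01]] [[307.40389012   0.         278.29457793]
 [  0.         307.40389012 208.88958199]
 [  0.           0.           1.        ]]
```

Call:
step_arm:
  deltas:
    - [[1, 22, 26, -2, 0, 0, 0.03], [1, 22, 26, -2, 0, 0, 0.03], [1, 22, 26, -2, 0, 0, 0.03], [1, 22, 26, -2, 0, 0, 0.03], [1, 22, 26, -2, 0, 0, 0.03], [1, 22, 26, -2, 0, 0, 0.03], [1, 22, 26, -2, 0, 0, 0.03], [1, 22, 26, -2, 0, 0, 0.03], [1, 22, 26, -2, 0, 0, 0.03], [1, 22, 26, -2, 0, 0, 0.03]]

```text
clock: 0.93
eef_pos: [408.3, -360.8, 219.0]
tool_rot: [-3.141, 0.0, 0.594]
force: [1.5, -0.2, -0.0]
width: 85.3
```

Call:
step_arm:
  deltas:
    - [[1, 22, 26, -12, 0, 0, 0.035], [1, 22, 26, -12, 0, 0, 0.035], [1, 22, 26, -12, 0, 0, 0.035], [1, 22, 26, -12, 0, 0, 0.035], [1, 22, 26, -12, 0, 0, 0.035], [1, 22, 26, -12, 0, 0, 0.035], [1, 0, 0, 0, 0, 0, 0], [1, 0, 0, 0, 0, 0, 0]]

```text
clock: 1.6
eef_pos: [540.4, -203.3, 146.1]
tool_rot: [-3.139, -0.0, 0.808]
force: [-0.3, -1.6, -0.2]
width: 85.8
```

Run:
```python
from h import *
from cell import ctrl
s=ctrl.read_state();i=ctrl.camera_info("wrist");p,d=ctrl.get_image("wrist")
np.savez("w1.npz",p=p,d=d,**i,pos=s["eef_pos"],rot=s["tool_rot"]);cv2.imwrite("pics/w1.png",p[:,:,::-1])
print(s["clock"],s["eef_pos"],s["tool_rot"],s["force"],s["qpos"])
```

```text
1.6 [ 540.39383382 -203.34770981  146.12082142] [-3.13919999e+00 -3.94917196e-04  8.07693817e-01] [-0.25408776 -1.55289349 -0.18452255] [ 0.37266354  0.64394684 -0.09416495  1.81039435  0.08621818  0.69317377
 -0.53232297]
```

View pics/w1.png

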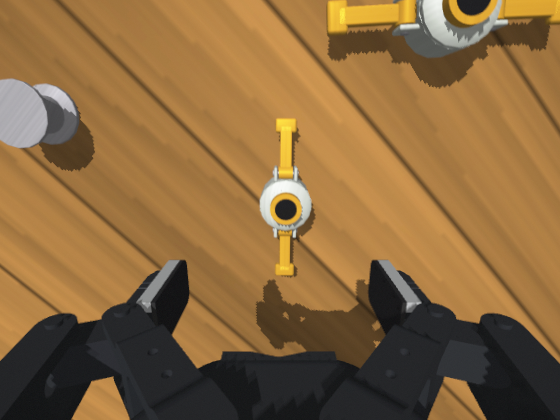

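```bash
cat > meas.py <<'E'
from h import *
def load(f):
    z=np.load(f);return z,dict(intrinsics=z["intrinsics"],distortion=z["distortion"],rvec=z["rvec"],tvec=z["tvec"])
E
python3 - <<'E'
from meas import *
z,i=load("w1.npz");p=z["p"];c=cloud(i,z["d"])
h=cv2.cvtColor(p,cv2.COLOR_RGB2HSV)
br=cv2.inRange(h,(18,170,120),(32,255,255));br[:110]=0;br[285:]=0;br[:,:250]=0;br[:,320:]=0
n,l,st,ce=cv2.connectedComponentsWithStats(br)
for k in range(1,n):
    if st[k,4]>30: 
        w=c[l==k];print(st[k],ce[k],"medz",np.median(w[:,2]),"mean",np.round(w.mean(0),1), np.round(np.percentile(w[:,2],[5,95]),1))
wh=((h[...,1]<60)&(h[...,2]>110)).astype(np.uint8);wh[:150]=0;wh[260:]=0;wh[:,:240]=0;wh[:,330:]=0
m=((c[...,2]>24)&(c[...,2]<50)).astype(np.uint8);m[:150]=0;m[255:]=0;m[:,:240]=0;m[:,330:]=0
w=c[m>0];print("z>24",np.round(w.min(0),1),np.round(w.max(0),1))
y=[np.cos(.807),np.sin(.807)];x=[y[1],-y[0]]
a=w[:,:2]@np.array([x,y]).T;print("extent xy in tool",a.min(0),a.max(0),"ctr",(a.min(0)+a.max(0))/2@np.array([x,y]))
print("ring pts z40",np.round(plane(i,[[286,208]],40),1),"armends z16",np.round(plane(i,[[286,120],[285,275]],19),1))
print("tcp px z40",proj(i,[z["pos"][:2].tolist()+[40]]))
E
```

```text
[275 118  22  60 878] [285.52277904 144.4453303 ] medz 17.46915579114372 mean [ 578.2 -171.6   18.6] [14.4 23.1]
[271 193  30  31 392] [285.31632653 207.62755102] medz 41.302834807954795 mean [ 544.6 -206.3   43. ] [40.2 42.3]
[275 230  19  46 607] [284.08731466 255.24876442] medz 20.295258579083168 mean [ 508.3 -243.8   21.4] [18.5 22.5]
z>24 [ 515.7 -235.3   24. ] [ 571.5 -179.2   43.6]
extent xy in tool [514.55844962 195.79605161] [558.06463272 257.8717105 ] ctr [ 544.2262461  -207.12670481]
ring pts z40 [[ 544.3 -207.6   40. ]] armends z16 [[ 592.2 -157.4   19. ]
 [ 494.2 -260.1   19. ]]
tcp px z40 [[278.96629754 207.57089285]]
```

Call:
step_arm:
  deltas:
    - [[1, 3.6, -4.5, -20, 0, 0, 0], [1, 0, 0, -25, 0, 0, 0], [1, 0, 0, -25, 0, 0, 0], [1, 0, 0, 0, 0, 0, 0], [1, 0, 0, 0, 0, 0, 0]]

```text
clock: 2.07
eef_pos: [541.6, -212.1, 76.8]
tool_rot: [-3.14, 0.002, 0.8]
force: [0.3, 0.1, -0.2]
width: 85.4
```

Run:
```python
from h import *
from cell import ctrl
s=ctrl.read_state();i=ctrl.camera_info("wrist");p,d=ctrl.get_image("wrist")
np.savez("w2.npz",p=p,d=d,**i,pos=s["eef_pos"],rot=s["tool_rot"]);cv2.imwrite("pics/w2.png",p[:,:,::-1])
print(s["clock"],s["eef_pos"],s["tool_rot"],s["force"])
c=cloud(i,d);h=cv2.cvtColor(p,cv2.COLOR_RGB2HSV);br=cv2.inRange(h,(18,170,120),(32,255,255))
m=((c[...,2]>37)&(c[...,2]<47)&(br>0)).astype(np.uint8)
n,l,st,ce=cv2.connectedComponentsWithStats(m)
for k in range(1,n):
    if st[k,4]>60: print(st[k],ce[k],plane(i,[[st[k,0]+st[k,2]/2-.5,st[k,1]+st[k,3]/2-.5]],40))
```

```text
2.0667 [ 541.55662259 -212.1242636    76.83963425] [-3.13950825e+00  1.98097393e-03  8.00495770e-01] [ 0.26634462  0.11298418 -0.19253377]
[255 209  43  43 773] [275.90815006 228.91591203] [[ 544.47113101 -206.70916678   40.        ]]
```

View pics/w2.png

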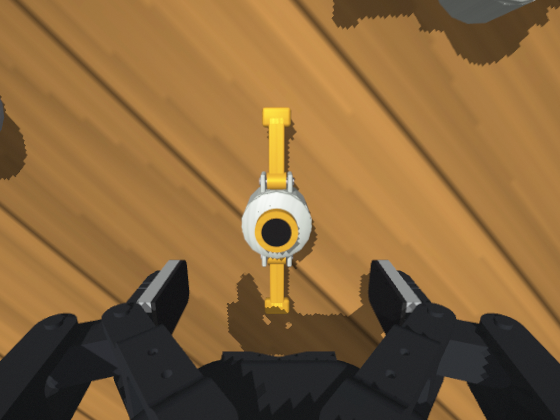

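Call:
step_arm:
  deltas:
    - [[1, 0, 0, 0, 0, 0, 0], [1, 0, 0, 0, 0, 0, 0]]

```text
clock: 2.28
eef_pos: [544.2, -211.6, 79.0]
tool_rot: [3.139, -0.001, 0.802]
force: [-0.1, -1.2, 0.6]
width: 85.3
```

Run:
```python
from h import *
from cell import ctrl
for k in range(4):
    s=ctrl.read_state();i=ctrl.camera_info("wrist");K,D,Rm,t=cam(i);p,d=ctrl.get_image("wrist")
    c=cloud(i,d);h=cv2.cvtColor(p,cv2.COLOR_RGB2HSV);br=cv2.inRange(h,(18,170,120),(32,255,255))
    m=((c[...,2]>36)&(c[...,2]<48)&(br>0)).astype(np.uint8)
    x,y,w,hh=cv2.boundingRect(m)
    print(s["clock"],np.round(s["eef_pos"],1),np.round(s["tool_rot"],4),np.round(-Rm.T@t,1),(x,y,w,hh),plane(i,[[x+w/2-.5,y+hh/2-.5]],40).round(1))
```

```text
2.2833 [ 544.2 -211.6   79. ] [ 3.1388e+00 -1.1000e-03  8.0200e-01] [ 592.2 -161.1  215. ] (252, 212, 43, 42) [[ 544.3 -206.7   40. ]]
2.3333 [ 544.1 -211.4   78.9] [ 3.1391e+00 -1.1000e-03  8.0230e-01] [ 592.1 -160.9  214.8] (253, 212, 42, 42) [[ 544.5 -206.7   40. ]]
2.3833 [ 544.  -211.2   78.7] [ 3.1394e+00 -1.0000e-03  8.0260e-01] [ 592.  -160.8  214.6] (253, 212, 42, 43) [[ 544.2 -206.7   40. ]]
2.4333 [ 543.8 -211.2   78.4] [ 3.1398e+00 -8.0000e-04  8.0260e-01] [ 591.9 -160.7  214.3] (253, 212, 43, 43) [[ 544.3 -206.7   40. ]]
```

Call:
step_arm:
  deltas:
    - [[1, 1, 4, -20, 0, 0, 0.005], [1, 0, 0, -20, 0, 0, 0], [1, 0, 0, -12, 0, 0, 0], [1, 0, 0, -8, 0, 0, 0], [1, 0, 0, -3, 0, 0, 0], [1, 0, 0, 0, 0, 0, 0], [1, 0, 0, 0, 0, 0, 0], [1, 0, 0, 0, 0, 0, 0], [1, 0, 0, 0, 0, 0, 0]]

```text
clock: 3.23
eef_pos: [544.8, -207.1, 15.1]
tool_rot: [3.14, -0.001, 0.808]
force: [0.5, 0.2, -0.2]
width: 85.4
```

Call:
step_arm:
  deltas:
    - [[0.3, 0, 0, 0, 0, 0, 0], [0.3, 0, 0, 0, 0, 0, 0], [0.3, 0, 0, 0, 0, 0, 0], [0, 0, 0, 0, 0, 0, 0], [0, 0, 0, 0, 0, 0, 0], [0, 0, 0, 0, 0, 0, 0], [0, 0, 0, 0, 0, 0, 0]]

```text
clock: 3.82
eef_pos: [544.5, -206.9, 14.9]
tool_rot: [3.141, -0.0, 0.808]
force: [-0.5, 0.4, 5.6]
width: 42.7
```

Call:
step_arm:
  deltas:
    - [[0, 0, 0, 5, 0, 0, 0], [0, 0, 0, 15, 0, 0, 0], [0, 0, 0, 20, 0, 0, 0], [0, 0, 0, 20, 0, 0, 0], [0, 0, 0, 0, 0, 0, 0], [0, 0, 0, 0, 0, 0, 0], [0, 0, 0, 0, 0, 0, 0], [0, 0, 0, 0, 0, 0, 0]]

```text
clock: 4.48
eef_pos: [543.1, -206.5, 72.9]
tool_rot: [-3.139, 0.001, 0.808]
force: [-1.0, -0.3, -3.1]
width: 42.4
```

Run:
```python
from h import *
from cell import ctrl
s=ctrl.read_state();i=ctrl.camera_info("wrist");p,d=ctrl.get_image("wrist")
cv2.imwrite("pics/w3.png",p[:,:,::-1]);c=cloud(i,d);h=cv2.cvtColor(p,cv2.COLOR_RGB2HSV);br=cv2.inRange(h,(18,170,120),(32,255,255))
np.savez("w3.npz",p=p,d=d,**i,pos=s["eef_pos"],rot=s["tool_rot"])
print(s["clock"],s["eef_pos"],s["tool_rot"],s["width"])
p,d=ctrl.get_image("scene");cv2.imwrite("pics/s3.png",p[:,:,::-1])
```

```text
4.4833 [ 543.08172392 -206.47079228   72.91196691] [-3.13908124e+00  1.18064068e-03  8.07785223e-01] 42.405958527606444
```

View pics/w3.png

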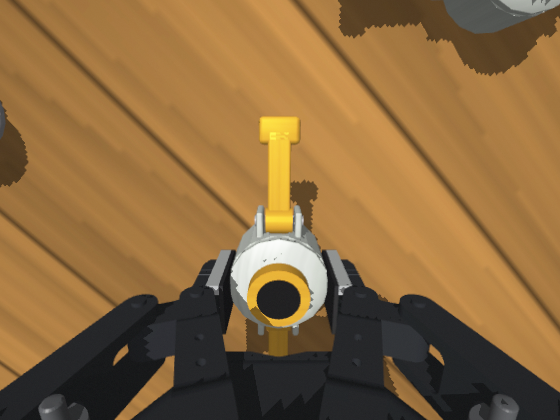

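View pics/s3.png

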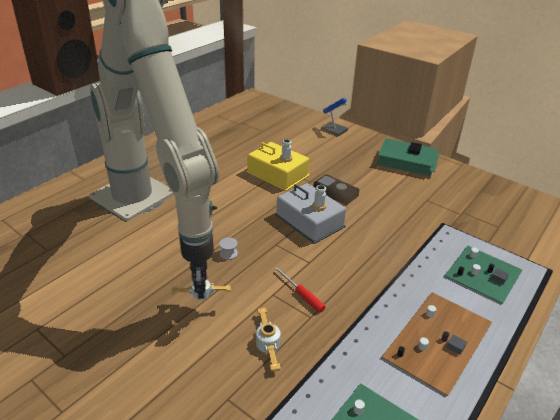

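Call:
step_arm:
  deltas:
    - [[0, -3, 15, 20, 0, 0, 0], [0, -3, 25, 26, 0, 0, 0], [0, -3, 27, 26, 0, 0, 0], [0, -3, 27, 26, 0, 0, 0], [0, -3, 30, 26, 0, 0, 0], [0, -3, 30, 26, 0, 0, 0], [0, -3, 30, 20, 0, 0, 0], [0, -3, 30, 13, 0, 0, 0], [0, -3, 30, 0, 0, 0, 0], [0, -3, 30, 0, 0, 0, 0]]

```text
clock: 5.42
eef_pos: [514.1, 68.6, 257.9]
tool_rot: [3.141, -0.001, 0.808]
force: [-0.3, 0.3, -4.3]
width: 42.6
```

Call:
step_arm:
  deltas:
    - [[0, -3, 30, 0, 0, 0, 0], [0, -3, 30, 0, 0, 0, 0], [0, -3, 30, 0, 0, 0, 0], [0, -3, 25, 0, 0, 0, 0], [0, -3, 10, 0, 0, 0, 0], [0, 0, 0, 0, 0, 0, 0], [0, 0, 0, 0, 0, 0, 0], [0, 0, 0, 0, 0, 0, 0], [0, 0, 0, 0, 0, 0, 0], [0, 0, 0, 0, 0, 0, 0]]

```text
clock: 6.25
eef_pos: [499.6, 190.4, 257.2]
tool_rot: [3.141, 0.001, 0.805]
force: [0.1, -0.0, -3.1]
width: 42.6
```

Run:
```python
from h import *
from cell import ctrl
s=ctrl.read_state();i=ctrl.camera_info("wrist");p,d=ctrl.get_image("wrist")
cv2.imwrite("pics/w4.png",p[:,:,::-1])
np.savez("w4.npz",p=p,d=d,**i,pos=s["eef_pos"],rot=s["tool_rot"])
print(s["clock"],s["eef_pos"],s["tool_rot"],s["width"],s["qpos"])
```

```text
6.25 [499.6316039  190.39622765 257.22476017] [3.14106510e+00 6.17024519e-04 8.05072145e-01] 42.57717969755971 [-0.33745277  0.44306655 -0.11469027  1.81502158  0.06422895  0.88745231
 -1.24748241]
```

View pics/w4.png

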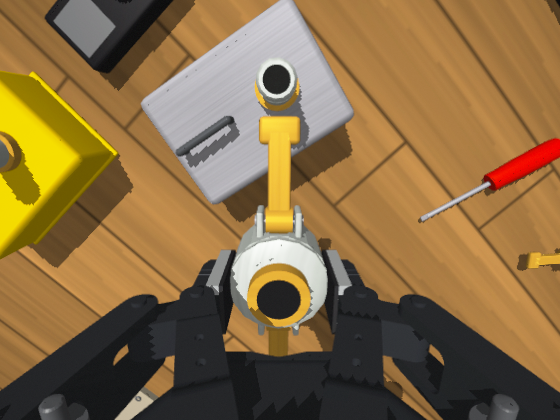

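Run:
```python
from meas import *
z,i=load("w4.npz");p=z["p"];c=cloud(i,z["d"]);h=cv2.cvtColor(p,cv2.COLOR_RGB2HSV)
b=(h[...,2]<70).astype(np.uint8);b[:50]=0;b[115:]=0;b[:,:250]=0;b[:,305:]=0
ct=max(cv2.findContours(b,0,2)[0],key=cv2.contourArea);e=cv2.fitEllipse(ct);print("adapter hole",e,plane(i,[e[0]],145))
m=((c[...,2]>139)&(c[...,2]<152)).astype(np.uint8);m[:50]=0;m[120:]=0;m[:,:250]=0;m[:,310:]=0
w=c[m>0];print(np.round(w.min(0),1),np.round(w.max(0),1),(w.min(0)+w.max(0))/2,np.median(w[:,2]))
ct=max(cv2.findContours(m,0,1)[0],key=cv2.contourArea);e=cv2.minEnclosingCircle(ct);e2=cv2.fitEllipse(cv2.convexHull(ct));print(e,e2,plane(i,[e[0],e2[0]],145))
# held coupler
b=(h[...,2]<60).astype(np.uint8);b[:270]=0;b[325:]=0;b[:,:250]=0;b[:,308:]=0
n,l,st,ce=cv2.connectedComponentsWithStats(b);k=1+np.argmax([s[4] if s[1]>271 else 0 for s in st[1:]]);print(st[k],ce[k])
br=cv2.inRange(h,(15,150,100),(35,255,255));br[:255]=0;br[335:]=0;br[:,:240]=0;br[:,315:]=0
n,l,st,ce=cv2.connectedComponentsWithStats(br);k=1+np.argmax(st[1:,4]);w=c[l==k];print(st[k],ce[k],np.percentile(w[:,2],[5,50,95]),z["pos"])
zt=z["pos"][2]+25.3
x,y,ww,hh,_=st[k];print("coupler at",plane(i,[[x+ww/2-.5,y+hh/2-.5]],zt)-z["pos"])
b3=(h[...,2]>-1)
w=c[116:140,262:298];print("arm tip z-tcp",np.median(w[...,2])-z["pos"][2])
```

```text
adapter hole ((275.9849853515625, 78.94271087646484), (26.112150192260742, 27.732637405395508), 0.48224323987960815) [[566.66387815 263.02013931 145.        ]]
[550.9 246.9 140.5] [582.4 278.6 149.3] [566.64695108 262.76285579 144.88099108] 146.31242696091377
((276.32623291015625, 79.5031967163086), 22.233047485351562) ((276.3100891113281, 79.39080810546875), (41.942710876464844, 44.221473693847656), 0.28384050726890564) [[566.57496609 262.55793111 145.        ]
 [566.6211643  262.62341266 145.        ]]
[ 257  281   43   38 1288] [278.11878882 299.47437888]
[ 247  264   64   63 1803] [278.52800887 291.67997781] [279.4841455  283.48739007 284.5373446 ] [499.6316039  190.39622765 257.22476017]
coupler at [[ 0.36826996  0.57944938 25.3       ]]
arm tip z-tcp 0.5387371349580121
```

Call:
step_arm:
  deltas:
    - [[0, 10, 10, -3, 0, 0, 0.001], [0, 15, 15, -10, 0, 0, 0], [0, 17, 18, -14, 0, 0, 0], [0, 15, 18, -15, 0, 0, 0], [0, 8, 8, -15, 0, 0, 0], [0, 2, 2, -12, 0, 0, 0], [0, 0, 0, -8, 0, 0, 0], [0, 0, 0, 0, 0, 0, 0], [0, 0, 0, 0, 0, 0, 0], [0, 0, 0, 0, 0, 0, 0]]

```text
clock: 7.13
eef_pos: [566.4, 262.3, 181.3]
tool_rot: [3.141, -0.001, 0.808]
force: [-0.1, -0.0, -3.6]
width: 42.5
```

Call:
step_arm:
  deltas:
    - [[0, 0, 0, 0, 0, 0, 0], [0, 0, 0, 0, 0, 0, 0], [0, 0, 0, 0, 0, 0, 0], [0, 0, 0, 0, 0, 0, 0], [0, 0, 0, 0, 0, 0, 0], [0, 0, 0, 0, 0, 0, 0]]

```text
clock: 7.63
eef_pos: [566.2, 263.2, 180.4]
tool_rot: [3.142, -0.0, 0.809]
force: [-0.6, -0.1, -3.4]
width: 42.4
```

Run:
```python
from h import *
from cell import ctrl
print(ctrl.read_state()["eef_pos"])
p,d=ctrl.get_image("scene");np.savez("s5.npz",p=p,d=d)
cv2.imwrite("pics/s5.png",cv2.resize(p[120:250,240:400,::-1],(800,600 if False else 650))[:600])
p,d=ctrl.get_image("top");cv2.imwrite("pics/t5.png",cv2.resize(p[120:260,150:310,::-1],(680,595)))
print(ctrl.read_state()["eef_pos"],ctrl.read_state()["tool_rot"])
```

```text
[566.22938585 263.18246304 180.42664428]
[566.23953923 263.19001947 180.3194984 ] [ 3.14158924e+00 -6.26602343e-05  8.08820147e-01]
```

View pics/s5.png

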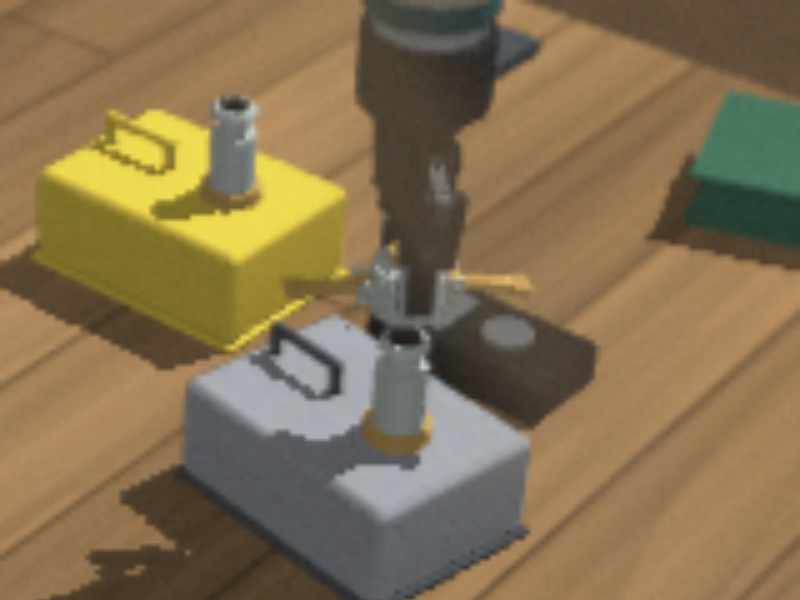

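Call:
step_arm:
  deltas:
    - [[0, 0, -0.7, -8, 0, 0, 0], [0, 0, 0, -6, 0, 0, 0], [0, 0, 0, -4, 0, 0, 0], [0, 0, 0, -3, 0, 0, 0], [0, 0, 0, -3, 0, 0, 0], [0, 0, 0, -2, 0, 0, 0], [0, 0, 0, 0, 0, 0, 0], [0, 0, 0, 0, 0, 0, 0]]

```text
clock: 8.4
eef_pos: [566.2, 262.5, 154.3]
tool_rot: [-3.142, -0.0, 0.809]
force: [-0.7, 0.2, -3.2]
width: 42.4
```

Call:
step_arm:
  deltas:
    - [[0, 0, 0, -3, 0, 0, 0], [0, 0, 0, -4, 0, 0, 0], [0, 0, 0, -4, 0, 0, 0], [0, 0, 0, -3, 0, 0, 0], [0, 0, 0, -2, 0, 0, 0], [0, 0, 0, 0, 0, 0, 0], [0, 0, 0, 0, 0, 0, 0]]

```text
clock: 8.98
eef_pos: [566.2, 262.4, 138.1]
tool_rot: [-3.141, 0.0, 0.809]
force: [-0.1, 0.1, -3.5]
width: 42.4
```

Call:
step_arm:
  deltas:
    - [[0, 0, 0, -2, 0, 0, 0], [0, 0, 0, -1, 0, 0, 0], [0, 0, 0, -1, 0, 0, 0], [0, 0, 0, 0, 0, 0, 0], [0, 0, 0, 0, 0, 0, 0]]

```text
clock: 9.4
eef_pos: [566.3, 262.5, 134.5]
tool_rot: [3.142, -0.0, 0.809]
force: [-0.1, -0.6, -1.5]
width: 42.7
```

Nearly on the seat; press lightly, then release.

Call:
step_arm:
  deltas:
    - [[0, 0, 0, -1, 0, 0, 0], [0, 0, 0, -0.5, 0, 0, 0], [0, 0, 0, 0, 0, 0, 0]]

```text
clock: 9.65
eef_pos: [566.3, 262.5, 134.4]
tool_rot: [3.141, -0.001, 0.809]
force: [-2.8, -2.3, 8.6]
width: 42.4
```

Call:
step_arm:
  deltas:
    - [[0.65, 0, 0, 0, 0, 0, 0], [1, 0, 0, 0, 0, 0, 0], [1, 0, 0, 0, 0, 0, 0], [1, 0, 0, 0, 0, 0, 0], [1, 0, 0, 0, 0, 0, 0], [1, 0, 0, 0, 0, 0, 0]]

```text
clock: 10.15
eef_pos: [566.2, 262.5, 132.7]
tool_rot: [-3.142, 0.0, 0.809]
force: [0.7, -0.3, -0.3]
width: 85.2
```

Call:
step_arm:
  deltas:
    - [[1, 0, 0, 8, 0, 0, 0], [1, 0, 0, 15, 0, 0, 0], [1, 0, 0, 20, 0, 0, 0], [1, 0, 0, 20, 0, 0, 0], [1, 0, 0, 8, 0, 0, 0], [1, 0, 0, 0, 0, 0, 0], [1, 0, 0, 0, 0, 0, 0], [1, 0, 0, 0, 0, 0, 0]]

```text
clock: 10.82
eef_pos: [565.5, 262.0, 202.8]
tool_rot: [-3.141, 0.002, 0.809]
force: [-0.5, -0.3, -0.5]
width: 85.4
```

```bash
cat > look.py <<'E'
import sys
from meas import *
from cell import ctrl
t=sys.argv[1]
s=ctrl.read_state();i=ctrl.camera_info("wrist");p,d=ctrl.get_image("wrist")
cv2.imwrite(f"pics/w{t}.png",p[:,:,::-1])
np.savez(f"w{t}.npz",p=p,d=d,**i,pos=s["eef_pos"],rot=s["tool_rot"])
print(s["clock"],s["eef_pos"],s["tool_rot"],s["width"],s["force"])
p,d=ctrl.get_image("scene");cv2.imwrite(f"pics/s{t}.png",cv2.resize(p[130:250,240:400,::-1],(800,600)))
E
python3 look.py 6
```

```text
10.8167 [565.52989573 262.03832564 202.78184238] [-3.14101449e+00  1.82893491e-03  8.08791004e-01] 85.35144416470321 [-0.46349895 -0.33084458 -0.53272052]
```

View pics/w6.png

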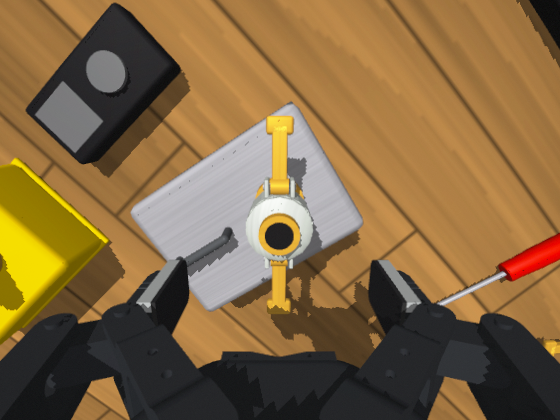

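View pics/s6.png

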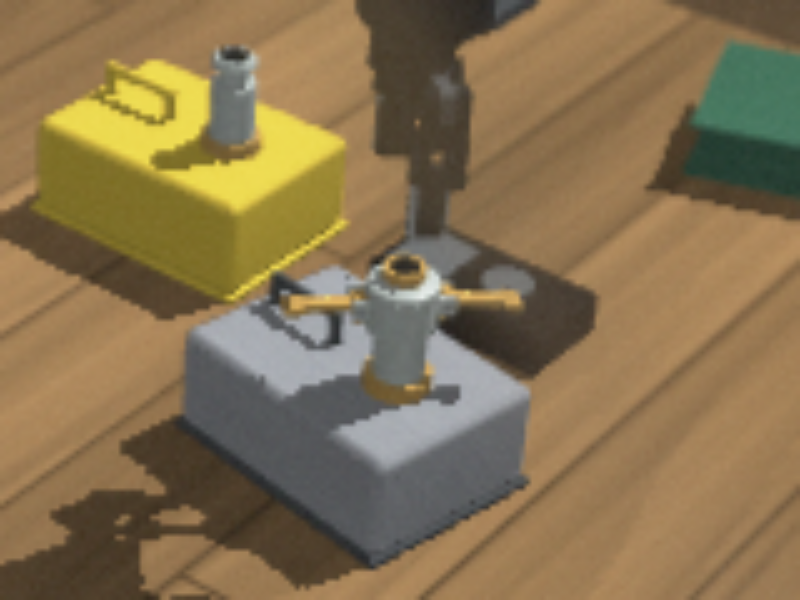

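Call:
step_arm:
  deltas:
    - [[1, 0, 0, 0, 0, 0, 0.112], [1, 0, 0, 0, 0, 0, 0.112], [1, 0, 0, 0, 0, 0, 0.112], [1, 0, 0, 0, 0, 0, 0.112], [1, 0, 0, 0, 0, 0, 0.112], [1, 0, 0, 0, 0, 0, 0.112], [1, 0, 0, 0, 0, 0, 0.112], [1, 0, 0, 0, 0, 0, 0.112], [1, 0, 0, 0, 0, 0, 0.112], [1, 0, 0, 0, 0, 0, 0.112]]

```text
clock: 11.75
eef_pos: [565.8, 262.1, 202.7]
tool_rot: [-3.14, 0.0, 1.934]
force: [-0.3, -0.6, 0.1]
width: 85.6
```

Call:
step_arm:
  deltas:
    - [[1, 0, 0, 0, 0, 0, 0.112], [1, 0, 0, 0, 0, 0, 0.112], [1, 0, 0, 0, 0, 0, 0.112], [1, 0, 0, 0, 0, 0, 0.112], [1, 0, 0, 0, 0, 0, 0], [1, 0, 0, 0, 0, 0, 0], [1, 0, 0, 0, 0, 0, 0], [1, 0, 0, 0, 0, 0, 0], [1, 0, 0, 0, 0, 0, 0], [1, 0, 0, 0, 0, 0, 0]]

```text
clock: 12.58
eef_pos: [566.2, 262.6, 203.8]
tool_rot: [3.142, 0.0, 2.376]
force: [-0.1, -0.4, -0.3]
width: 85.3
```

```bash
python3 look.py 7
python3 - <<'E'
from meas import *
for f in ("w6.npz","w7.npz"):
    z,i=load(f);p=z["p"];c=cloud(i,z["d"]);h=cv2.cvtColor(p,cv2.COLOR_RGB2HSV);br=cv2.inRange(h,(15,150,100),(35,255,255))
    r=np.linalg.norm(c[...,:2]-[566,262.5],axis=-1)
    m=((br>0)&(c[...,2]>150)&(c[...,2]<168)&(r<20)).astype(np.uint8);x,y,w,hh=cv2.boundingRect(m)
    q=plane(i,[[x+w/2-.5,y+hh/2-.5]],159.5);print((x,y,w,hh),"ring",q,"z",np.median(c[m>0][:,2]))
    m=(br>0)&(c[...,2]>115)&(c[...,2]<160)&(r>28)&(r<90)
    w=c[m];print(len(w),"arm z",np.percentile(w[:,2],[5,50,95]))
    u=np.array([np.cos(.8085),np.sin(.8085)]);a=(w[:,:2]-q[0,:2])@u;b=(w[:,:2]-q[0,:2])@[-u[1],u[0]];print(a.min(),a.max(),b[a>0].mean(),b[a<0].mean())
    for s in(1,-1):
        k=(a*s>60);print("tip z",np.median(w[k][:,2]), "root z",np.median(w[(a*s>30)&(a*s<45)][:,2]))
E
```

```text
12.5833 [566.19768791 262.58217023 203.83526618] [3.14156546e+00 1.25630193e-04 2.37621802e+00] 85.3364811767756 [-0.09842367 -0.40432138 -0.26904853]
(259, 214, 41, 41) ring [[566.28402717 262.58800266 159.5       ]] z 160.6845557175044
2122 arm z [134.4339195  138.50821608 141.07551194]
-71.82635964171088 70.6004416580046 -0.04657300328945846 0.28016532742298567
tip z 135.12299721588124 root z 138.32249953087714
tip z 139.68498045862486 root z 139.7260550793372
(260, 217, 41, 40) ring [[565.17463964 262.77142852 159.5       ]] z 160.63022822695132
2080 arm z [134.33474278 138.86995299 141.0946059 ]
-72.05241394824208 71.50996388060105 -0.09818651513101427 0.529783893041304
tip z 134.88430766917236 root z 138.20276313984385
tip z 139.6222280691336 root z 139.6494763382133
```

View pics/w7.png

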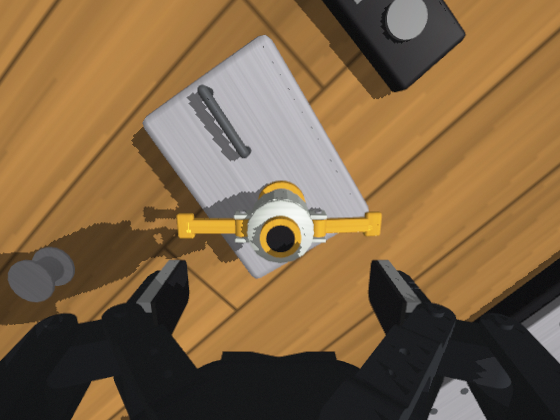

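Call:
step_arm:
  deltas:
    - [[1, -0.3, 0, -10, 0, 0, 0.003], [1, 0, 0, -16, 0, 0, 0], [1, 0, 0, -16, 0, 0, 0], [1, 0, 0, -10, 0, 0, 0], [1, 0, 0, -6, 0, 0, 0], [1, 0, 0, -4, 0, 0, 0], [1, 0, 0, -3, 0, 0, 0], [1, 0, 0, 0, 0, 0, 0]]

```text
clock: 13.35
eef_pos: [565.9, 262.5, 138.6]
tool_rot: [-3.141, -0.0, 2.38]
force: [0.4, -0.4, 0.2]
width: 85.7
```

Call:
step_arm:
  deltas:
    - [[1, 0, 0, -3, 0, 0, 0], [1, 0, 0, -3, 0, 0, 0], [1, 0, 0, -3, 0, 0, 0], [1, 0, 0, -3, 0, 0, 0], [1, 0, 0, 0, 0, 0, 0]]

```text
clock: 13.77
eef_pos: [566.2, 262.6, 126.8]
tool_rot: [3.141, 0.0, 2.38]
force: [0.3, -0.7, 2.2]
width: 85.2
```

```bash
python3 look.py 8
```

```text
13.7667 [566.21334518 262.56478641 126.75006646] [3.14093865e+00 1.68749570e-04 2.37972454e+00] 85.1787857503387 [ 0.34441607 -0.67200525  2.18359774]
```

View pics/w8.png

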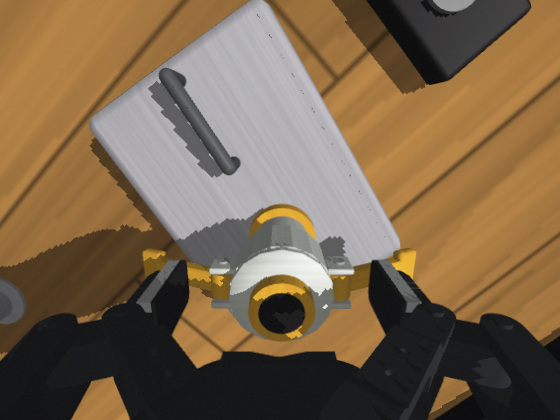

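View pics/s8.png

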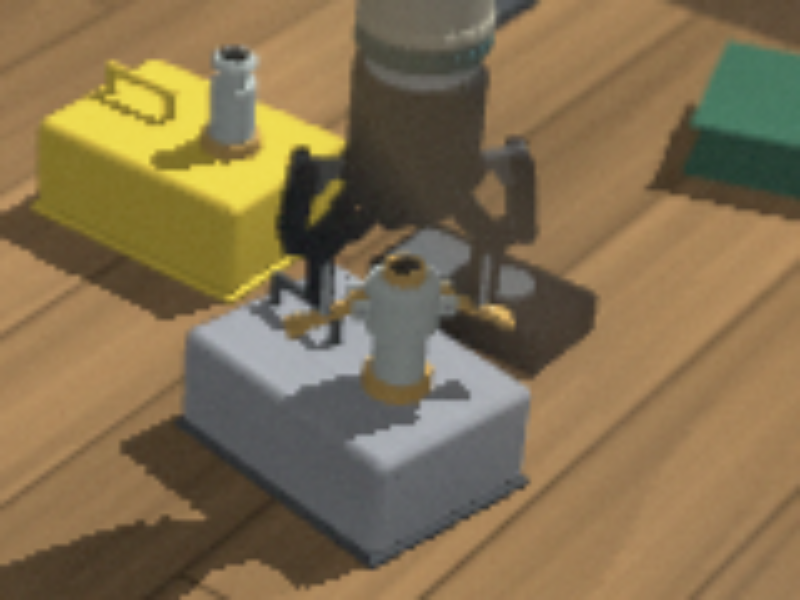

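Call:
step_arm:
  deltas:
    - [[1, -0.3, 0, -3, 0, 0, 0], [1, 0, 0, -3, 0, 0, 0], [1, 0, 0, -3, 0, 0, 0], [1, 0, 0, -3, 0, 0, 0], [1, 0, 0, -3, 0, 0, 0], [1, 0, 0, -3, 0, 0, 0], [1, 0, 0, 0, 0, 0, 0], [1, 0, 0, 0, 0, 0, 0]]

```text
clock: 14.53
eef_pos: [565.2, 262.1, 108.1]
tool_rot: [-3.14, -0.0, 2.38]
force: [-0.3, -0.4, -0.3]
width: 85.4
```

```bash
python3 look.py 9
```

```text
14.5333 [565.1904742  262.12629786 108.07461581] [-3.14029616e+00 -4.86145416e-04  2.37977922e+00] 85.40903813923393 [-0.29070152 -0.37903858 -0.32794838]
```

View pics/s9.png

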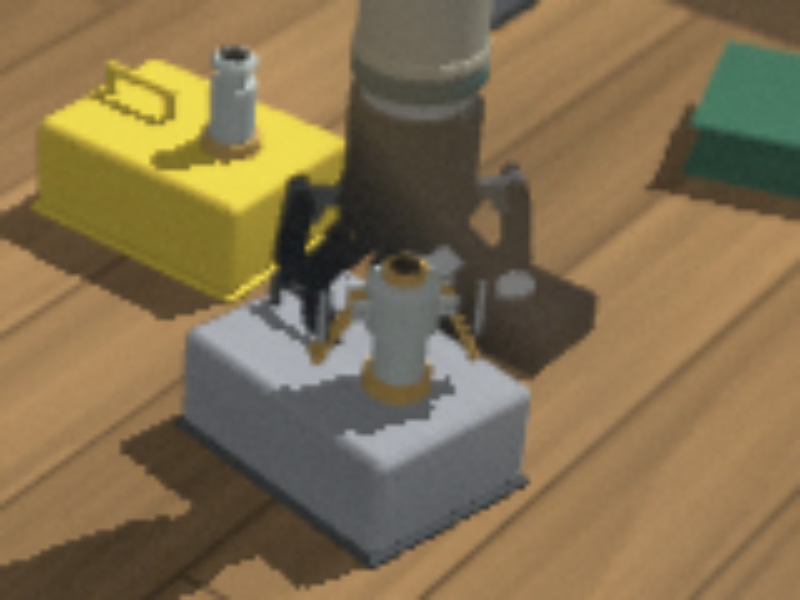

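View pics/w9.png

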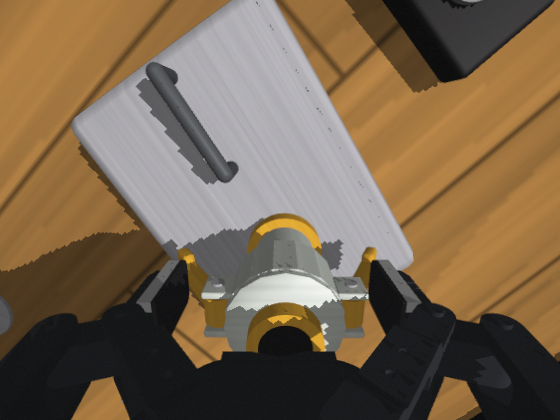

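Call:
step_arm:
  deltas:
    - [[0.85, 0, 0, 0, 0, 0, 0], [0.8, 0, 0, 0, 0, 0, 0], [0.75, 0, 0, 0, 0, 0, 0], [0.7, 0, 0, 0, 0, 0, 0], [0.65, 0, 0, 0, 0, 0, 0], [0.6, 0, 0, 0, 0, 0, 0], [0.55, 0, 0, 0, 0, 0, 0], [0.5, 0, 0, 0, 0, 0, 0], [0.4, 0, 0, 0, 0, 0, 0], [0.3, 0, 0, 0, 0, 0, 0]]

```text
clock: 15.47
eef_pos: [566.7, 263.6, 110.0]
tool_rot: [3.138, 0.0, 2.38]
force: [0.3, 1.0, 6.0]
width: 60.7
```

Call:
step_arm:
  deltas:
    - [[0, 0, 0, 0, 0, 0, 0], [0, 0, 0, 0, 0, 0, 0], [0, 0, 0, 0, 0, 0, 0], [0, 0, 0, 0, 0, 0, 0], [0, 0, 0, 0, 0, 0, 0]]

```text
clock: 15.88
eef_pos: [566.7, 263.6, 110.0]
tool_rot: [3.138, 0.0, 2.38]
force: [0.4, 1.0, 4.0]
width: 61.2
```

```bash
python3 look.py 10
```

```text
15.8833 [566.68048808 263.60192782 110.00842613] [3.13823840e+00 4.47837608e-04 2.37993291e+00] 61.21868972563783 [0.36081829 0.98078185 3.99854899]
```

View pics/s10.png

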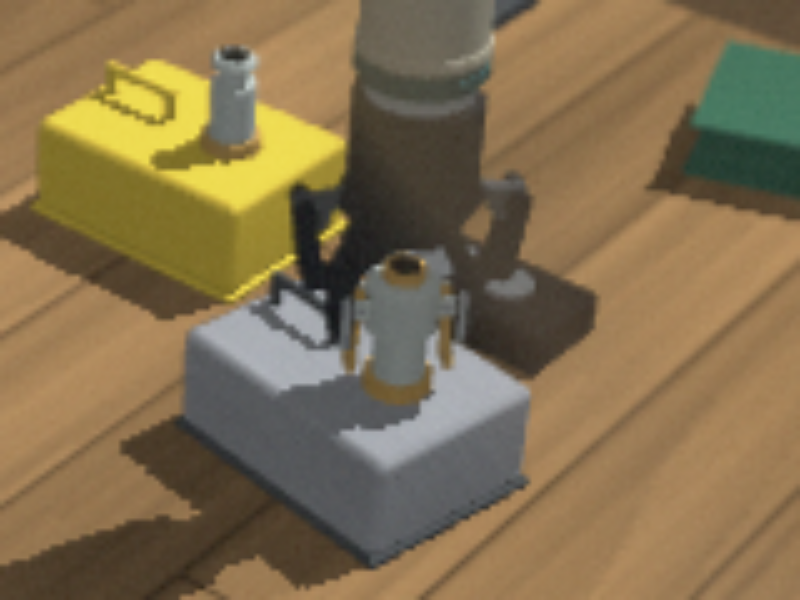

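View pics/w10.png

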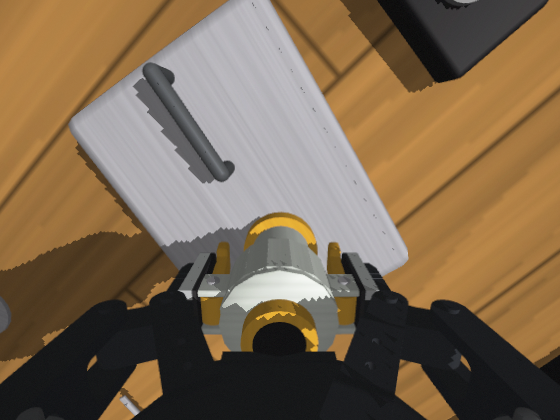

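Call:
step_arm:
  deltas:
    - [[0.8, 0, 0, 0, 0, 0, 0], [0.8, 0, 0, 0, 0, 0, 0], [0.8, 0, 0, 0, 0, 0, 0], [0.8, -0.5, -0.3, -4, 0, 0, 0], [0.8, 0, 0, -4, 0, 0, 0], [0.8, 0, 0, -2, 0, 0, 0], [0.8, 0, 0, 0, 0, 0, 0], [0.8, 0, 0, 0, 0, 0, 0]]

```text
clock: 16.65
eef_pos: [564.9, 262.1, 98.4]
tool_rot: [-3.141, -0.0, 2.38]
force: [0.3, 0.6, -0.5]
width: 68.0
```

Call:
step_arm:
  deltas:
    - [[0.7, 0, 0, 0, 0, 0, 0], [0.6, 0, 0, 0, 0, 0, 0], [0.5, 0, 0, 0, 0, 0, 0], [0.3, 0, 0, 0, 0, 0, 0], [0, 0, 0, 0, 0, 0, 0], [0, 0, 0, 0, 0, 0, 0], [0, 0, 0, 0, 0, 0, 0], [0, 0, 0, 0, 0, 0, 0]]

```text
clock: 17.32
eef_pos: [566.5, 263.8, 99.6]
tool_rot: [3.137, 0.0, 2.38]
force: [3.3, 4.1, 0.8]
width: 59.1
```

```bash
python3 look.py 11
```

```text
17.3167 [566.48638326 263.82154927  99.62190156] [3.13714252e+00 5.14512121e-05 2.38016572e+00] 59.0659619979054 [3.30882977 4.06395115 0.83164814]
```

View pics/w11.png

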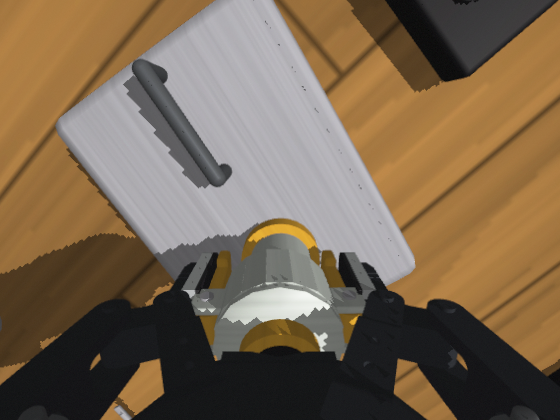

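Call:
step_arm:
  deltas:
    - [[0.8, 0, 0, 0, 0, 0, 0], [1, 0, 0, 0, 0, 0, 0], [1, 0, 0, 0, 0, 0, 0], [1, 0, 0, 0, 0, 0, 0], [1, 0, 0, 10, 0, 0, 0], [1, 0, 0, 20, 0, 0, 0], [1, 0, 0, 25, 0, 0, 0], [1, 0, 0, 25, 0, 0, 0], [1, 0, 0, 25, 0, 0, 0], [1, 0, 0, 10, 0, 0, 0]]

```text
clock: 18.25
eef_pos: [566.4, 263.2, 218.0]
tool_rot: [3.137, 0.002, 2.38]
force: [1.1, 0.3, 0.2]
width: 85.4
```

Call:
step_arm:
  deltas:
    - [[1, 0, 0, 0, 0, 0, 0], [1, 0, 0, 0, 0, 0, 0], [1, 0, 0, 0, 0, 0, 0], [1, 0, 0, 0, 0, 0, 0], [1, 0, 0, 0, 0, 0, 0]]

```text
clock: 18.67
eef_pos: [564.4, 261.7, 212.3]
tool_rot: [-3.139, -0.001, 2.38]
force: [-0.1, 0.4, 0.0]
width: 85.2
```

```bash
python3 look.py 12;python3 - <<'E'
from meas import *
z,i=load("w12.npz");p=z["p"];c=cloud(i,z["d"]);h=cv2.cvtColor(p,cv2.COLOR_RGB2HSV);br=cv2.inRange(h,(15,150,100),(35,255,255))
r=np.linalg.norm(c[...,:2]-[566,262.5],axis=-1)
m=((br>0)&(c[...,2]>150)&(c[...,2]<168)&(r<20)).astype(np.uint8);x,y,w,hh=cv2.boundingRect(m)
q=plane(i,[[x+w/2-.5,y+hh/2-.5]],159.5);print((x,y,w,hh),"ring",q,"z",np.median(c[m>0][:,2]))
m=(br>0)&(c[...,2]>85)&(c[...,2]<150)&(r>21)&(r<90)
w=c[m];u=np.array([np.cos(.8085),np.sin(.8085)]);a=(w[:,:2]-q[0,:2])@u
for s in(1,-1):
    for lo in range(85,150,10):
        k=(a*s>0)&(w[:,2]>lo)&(w[:,2]<lo+10)
        if k.sum()>3: print(s,lo,k.sum(),np.percentile(a[k]*s,[5,95]).round(1))
E
```

```text
18.6667 [564.44326933 261.70676664 212.30118951] [-3.13905998e+00 -9.81397206e-04  2.37989156e+00] 85.1954770340875 [-0.14800717  0.37132618  0.04142857]
(263, 214, 39, 39) ring [[564.84949649 262.22643729 159.5       ]] z 160.7688484505897
1 85 17 [ 4.7 19.1]
1 95 43 [24.4 28.6]
1 105 13 [24.3 28.2]
1 135 193 [23.4 30.9]
-1 95 42 [22.8 27. ]
-1 105 17 [22.3 26.9]
-1 135 176 [23.2 30.7]
```

View pics/w12.png

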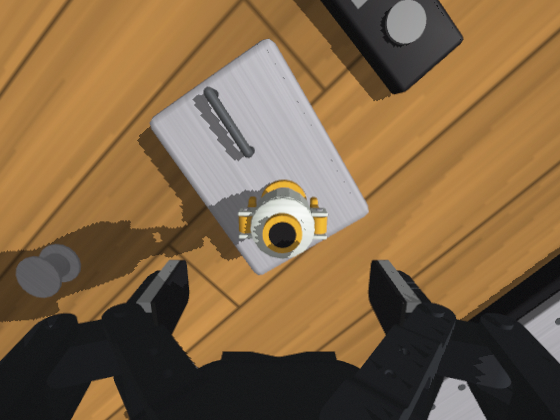

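View pics/s12.png

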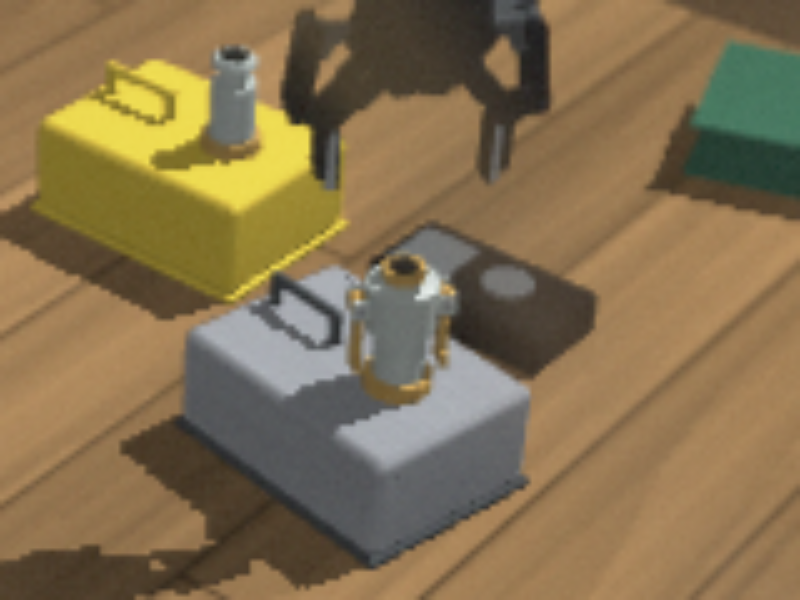

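Run:
```python
from cell import ctrl
print(ctrl.finish_job())
```

```text
the job is handed in; nothing more can be done
None
```

The coupler is fitted fully down on the board-wash can's adapter, and both cam arms are swung home. I handed the job in at about 18.7 s of the 48 s allowed; the job reports no verdict.

**Which coupler:** Of the two, I took the 40 mm tall, 44 mm wide one. The other measured about 54 mm tall. I used the grey can, not the yellow one.

**What I did:**
1. I gripped the coupler on its clear sides, lowered it onto the adapter with the arms level, pressed lightly (about 9 N) and let go.
2. I turned the gripper a quarter turn, pushed both arms down together with the open fingers, and squeezed them home.
3. The first squeeze stopped at 61 mm instead of 58, probably on the pivot lugs. I lowered the gripper 10 mm and squeezed again, to 59 mm.

**Last checks, after letting go and rising clear:**
- **Seat:** the spout top read 160.8 mm against 159.5 mm nominal. It read 160.6–160.7 mm before locking, so the coupler did not lift.
- **Centring:** the spout centre was within about 2 mm of the adapter axis.
- **Arms:** both hang vertical in the wrist and scene images, with outer faces 27–28.5 mm off the axis, against 29 mm at home.
- **Robot:** the gripper was open, clear of everything, with near-zero force.

I did not re-measure the spool, screwdriver and meter at the end. The robot's path stayed away from them, and the spool and meter looked untouched in the last pictures.

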